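Close up the amplifier and hold its cover down

ROBOT

A 6-joint arm with a two-finger parallel gripper is mounted at the origin on the work surface. World frame = base frame: x ahead of the robot, y to its left, z up, the work surface at z = 0. Lengths are in m, angles in rad, forces in N, time in s.
With the tool pointing down it reaches from about 0.25 to 0.725 m from the base axis. Payload 9.7 kg.
Tool frame: the origin (TCP) lies midway between the tips of the shut fingers; the grasp point (between the pads) lies 19 mm behind it (robot.grip_point_offset is the distance from the TCP to the grasp point, in m); z points along the fingers, y is the direction in which the jaws open and shut (so a half turn about z gives the same grasp; the last joint's range is limited). The gripper opens to 85 mm and grips with 20 to 120 N. Pads are 22 mm wide; open, the fingers measure 114 mm over their backs; the gripper's body (76 mm by 85 mm) begins 54 mm behind the grasp point. The pads swing forward as they close: fully open they stand 13 mm farther back than shut.
Start: joints at [1.101, 0.087, 0.176, 1.66, 0, 1.571], TCP at [0.249, 0.49, 0.231] pointing down, gripper open.
Joint ranges: [-3.13, 3.13], [-0.85, 1.81], [-1.15, 1.24], [-2.2, 2.28], [-1.44, 1.52], [-3.14, 3.14]. Speed limits (rad/s): [2.22, 2.22, 2.57, 3.14, 3.14, 3.14].

INTERFACE

Orientations are given as a rotation vector (axis times angle).
In Python, from bench import monitor, imaging, robot gives the robot as it stands.
- The arm moves only by the tool arm_command, never from a script. Its argument "steps" is a list of rows, each an object with "linear": the shift along the tool's x, y, z in cm, a list of three; "spin": the turn about the tool's z in rad. A call has 1 to 10 rows; each row is the pose to reach, as a shift and turn from the pose commanded when the call began, along the tool's axes at that moment; what a row does not reach only later rows make up. A row lasts 1/12 s, in which the tool goes at most 41.7 mm and 7.16 degrees, less where a joint would pass 70% of its speed; a pose out of reach is approached as far as the arm can. A call with a gripper value outside its range is refused whole. "grip" is the finger opening in cm, from 0 to 8.54, set as the call begins (left out, the last holds). The fingers move at their own pace and stop on an object; the grip force is fixed at half the most. Time passes only in rows, so rows that repeat a pose let the fingers close. It gives the time, the measured TCP pose, the force and the opening at its end, in the units of the state.
- monitor.sense(): the state, without advancing time (a new reading comes with each control period).
- imaging.grab_frame(name): name is "scene" or "top"; returns the picture (384x512x3 uint8, blue, green, red); there is no depth.
- imaging.camera_info(name): a dict with "mtx" (3x3 intrinsics, pixels), "cam_to_world" (4x4, takes a point from camera to world coordinates). Camera axes: x right, y down, z forward; pixel columns grow to the right and rows downward; lengths in m; the calibration is good to about 2 mm. A picture is of the moment at which its call begins. camera_info takes no time and is no camera call.
- robot.finish_job(): hands the job in, once; it reports no verdict.
The state is a dict: "t": time; "qpos": joint angles; "qd": joint speeds; "joint_efforts": joint torques, N m; "tcp_pos": TCP position; "ee_rot": TCP orientation; "ft_force": force on the tool from outside, world axes, zero at the start; "ft_torque": the same for the moment, N m; "opening": finger opening in m.
Only numpy, scipy, OpenCV 4.12 (cv2) and the standard library are available. Lean on these libraries where they do the work, as an engineer would, in place of code of your own. Each camera call takes 0.05 s, during which the arm holds its last target.

TASK

The amplifier on the repair bench needs its access cover back: first turn the wing fastener on its top frame until the wing points straight across the case, in line with the index marks, so that it will pass through the slot in the cover. Then take the cover by its handle, set it squarely over the opening with the wing standing through its slot, and press it fully down against the springy gasket until it lies flush on the frame. Finish while still holding it pressed there with the gripper (it pops up if you let go), and leave the other things on the bench where they are.

Things in the scene. Friction and masses are not known exactly. Their poses are not given: they have to be found in the camera images.
- amp: The amplifier, fixed on the bench: dark steel case with wooden cheeks, 190 (its x) x 260 (its y) x 85 mm high. Origin: centre of its underside; z up; its -x side is the front with control knobs (they stick out 17 mm). The grey top face, 85 mm above the origin, is the frame: opening from x -45 to 45, y -80 to 42 mm, with electronics inside. The wing fastener stands on the wide bar of the frame at x 0, y +70 mm.
- frame_center (a point): Point on the top face of the frame (z +85 mm in the amplifier's frame) straight above the amplifier's origin: where the cover's origin belongs when the cover is pressed home. Axes as the amplifier's.
- stud (a point): Point on the top face of the frame on the turning axis of the wing fastener (x 0, y +70, z +85 mm in the amplifier's frame). Axes as the amplifier's.
- wing (a joint): Angle of the wing fastener about the vertical, rad, counter-clockwise positive seen from above. 0: the long side of the wing points along the amplifier's x axis (straight across, in line with two white index marks on the frame), as the cover's slot needs; +1.57: along the amplifier's y axis. Travel -0.6 to 1.6 with no detent or stop at 0; it stays where it is left (friction torque about 0.04 N m). It starts 0.6 to 1.3 rad off.
- wing_grip (a point): Point on the wing's axis, 22 mm above the frame, where to pinch it; its x axis is the wing's long side. The wing is an upright steel plate 36 mm long, 8 mm thick, from 4 to 34 mm above the frame, on a 10 mm stud. Pinch it across its thickness from above; the fingertips may go down to about 6 mm above the frame.
- gasket (a joint): How far the rubber gasket is squeezed, m. The gasket is a rectangular ring 126 x 198 mm (amplifier x, y), 5 mm wide, around the frame, standing 5 mm proud of it when 0. At 0.005 it is level with the frame. It is sprung: about 4 N before it moves, 14 N at 5 mm in all, evenly over the whole ring; the cover's own weight does not squeeze it.
- cover: The access cover, loose, lying flat on the bench at the start: aluminium plate 130 (its x) x 200 (its y) x 4 mm, about 0.25 kg. Origin: centre of its underside, z up. It has a slot 48 mm (x) x 20 mm (y) right through, centred at x 0, y +70 mm, so it goes on the frame only one way round: its axes the same as the amplifier's.
- cover_handle (a point): Middle of the cover's black bar handle, 30 mm above the cover's underside, on its centre line; axes as the cover's. The bar runs along the cover's y, 80 mm long, 12 mm thick in x, from 22 to 38 mm above the underside, on two legs.
- cover_slot (a point): Centre of the cover's slot, at its underside (cover x 0, y +70 mm).
- dial_knob: Bystander: small black control knob, 26 mm across, 18 mm high, standing between case and cover. Origin: centre of its underside.
- spool: Bystander: spool of solder, 56 mm across, 35 mm high, standing flat. Origin: centre of its underside.
- screwdriver: Bystander: screwdriver lying on the bench on the robot's side of the amplifier. Origin: underside, near its middle; x along it.
- spray_can: Bystander: bare metal can, 52 mm across, 130 mm high. Origin: centre of its underside.
- mug: Bystander: white mug, 76 mm across, 85 mm high, beyond the amplifier. Origin: centre of its underside.
- meter: Bystander: grey multimeter lying flat, 140 x 75 x 40 mm, to the right of the amplifier. Origin: centre of its underside.
- tray: Bystander: white parts tray with four compartments, 80 x 120 x 30 mm, to the left. Origin: centre of its underside.

How it is judged:
On the way, in this order (a step that is already met when the one before it is completed fails the run):
1. the wing is turned straight across the case, within 0.15 rad, while the cover is still off the amplifier (value of joint wing between -0.15 and 0.15 rad and horizontal distance between cover and frame_center above 0.1 m), for 0.2 s.
2. the cover lies on the gasket over the opening, with the wing through its slot (horizontal distance between cover and frame_center below 0.009 m and angle between the y axis of cover and the y axis of amp, either way round below 0.14 rad and horizontal distance between cover_slot and stud below 0.012 m and z of cover in the frame of frame_center below 0.007 m), for 0.2 s.
At the end, for the whole second after the job is handed in: The gripper holds the cover down, still and level: within 1.8 mm of the frame, centred within 9 mm (slot on stud 12 mm), square within 0.14 rad, gasket squeezed over 3 mm, over 7 N on the amplifier, fingers touching the cover, wing within 0.35 rad of straight across (horizontal distance between cover and frame_center below 0.009 m and angle between the y axis of cover and the y axis of amp, either way round below 0.14 rad and horizontal distance between cover_slot and stud below 0.012 m and value of joint wing between -0.35 and 0.35 rad and z of cover in the frame of frame_center between -0.003 and 0.0018 m and angle between cover's own z axis and vertical below 0.04 rad and value of joint gasket above 0.003 m and contact force between cover and amp above 7 N and contact force between the fingers and cover above 2 N and linear speed of cover below 0.02 m/s); the arm keeps its last pose, push and grip.
It fails at once if one of the other things on the bench is moved more than 30 mm (distance of any of dial_knob, spool, screwdriver, spray_can, mug, meter, tray from where it was at the start of the episode above 0.03 m).
It also fails if it takes over 61 s, if anything falls off the work surface, if the arm or the gripper's body presses on something with over 40 N, if the wrist force passes 120 N, or if a joint passes its speed limit or range.

## Working session

There is one attempt and no reset: what is moved stays moved. The work goes in short steps, Python scripts to look and compute and a tool call to move; the robot and the scene stay as the last step left them, time stands still between calls to the robot, and variables do not carry over. Pictures are saved under pics/ and viewed, and the job is handed in when it is done.

Besides the shell and the picture viewer there is one more tool, called as name([rows], argument=value, ...), one row to a line, values as JSON. arm_command: Moves the arm, as the interface text tells. Its arguments: {"type":"object","properties":{"steps":{"type":"array"},"grip":{"type":"number"}},"required":["steps"]}

```bash
mkdir -p pics; ls
python3 - <<'E'
from bench import monitor, imaging, robot
import cv2
s=monitor.sense();print({k:s[k] for k in('t','tcp_pos','ee_rot','ft_force','opening')})
for n in('scene','top'):
    cv2.imwrite(f'pics/{n}0.png',imaging.grab_frame(n)); c=imaging.camera_info(n);print(n,c['mtx'],c['cam_to_world'])
E
```

```text
pics
{'t': 0.0, 'tcp_pos': array([0.24888595, 0.49021081, 0.23058972]), 'ee_rot': array([-7.31079109e-01, -3.05502665e+00,  1.96507490e-03]), 'ft_force': array([ 0.00544209,  0.40443936, -0.19515391]), 'opening': 0.08510887167059515}
scene [[441.40460617   0.         250.90789736]
 [  0.         441.40460617 195.05013268]
 [  0.           0.           1.        ]] [[ 0.20853099  0.67516988 -0.70757364  1.41612268]
 [ 0.9778746  -0.13164635  0.16257462 -0.23947608]
 [ 0.016616   -0.72582014 -0.68768382  0.94680098]
 [ 0.          0.          0.          1.        ]]
top [[453.91897077   0.         256.33468245]
 [  0.         453.91897077 183.94787098]
 [  0.           0.           1.        ]] [[-0.01361025 -0.98767656  0.15591592  0.293972  ]
 [-0.99982713  0.01541818  0.01039201 -0.03518293]
 [-0.01266788 -0.15574753 -0.98771566  1.69890702]
 [ 0.          0.          0.          1.        ]]
```

View pics/top0.png

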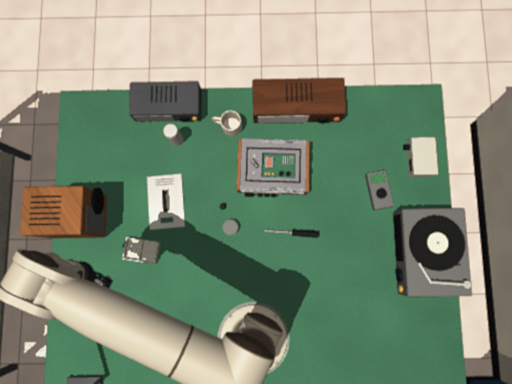

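View pics/scene0.png

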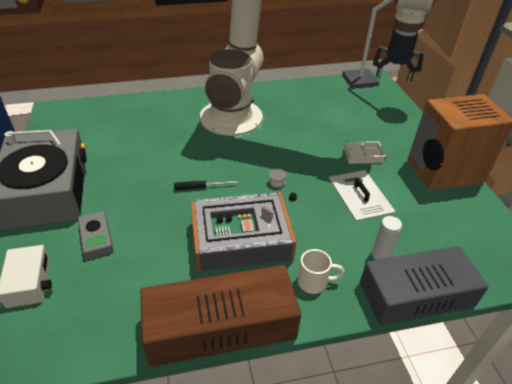

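```bash
cat > h.py <<'E'
import numpy as np,cv2
from bench import imaging,monitor,robot
def crop(src,dst,x0,y0,x1,y1,f):
    im=cv2.imread(src)[y0:y1,x0:x1]
    im=cv2.resize(im,None,fx=f,fy=f,interpolation=cv2.INTER_CUBIC)
    for i in range(x0,x1):
        if i%10==0: cv2.putText(im,str(i),(int((i-x0+.5)*f)-8,8),0,.3,(0,255,255),1);cv2.line(im,(int((i-x0+.5)*f),10),(int((i-x0+.5)*f),16),(0,255,255),1)
    for i in range(y0,y1):
        if i%10==0: cv2.putText(im,str(i),(0,int((i-y0+.5)*f)+3),0,.3,(0,255,255),1);cv2.line(im,(20,int((i-y0+.5)*f)),(26,int((i-y0+.5)*f)),(0,255,255),1)
    cv2.imwrite(dst,im)
def p2w(n,u,v,z):
    c=imaging.camera_info(n);M=np.array(c['cam_to_world']);d=M[:3,:3]@np.linalg.solve(c['mtx'],[u,v,1.])
    return M[:3,3]+d*(z-M[2,3])/d[2]
def w2p(n,P):
    c=imaging.camera_info(n);M=np.array(c['cam_to_world']);q=(np.atleast_2d(P)-M[:3,3])@M[:3,:3]
    q=q@np.array(c['mtx']).T;return q[:,:2]/q[:,2:]
E
python3 - <<'E'
from h import *
crop('pics/top0.png','pics/a.png',230,130,320,200,8)
crop('pics/top0.png','pics/b.png',140,165,240,240,8)
crop('pics/scene0.png','pics/c.png',180,180,305,280,6)
crop('pics/scene0.png','pics/d.png',320,160,405,225,8)
E
```

```text
(no output)
```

View pics/a.png

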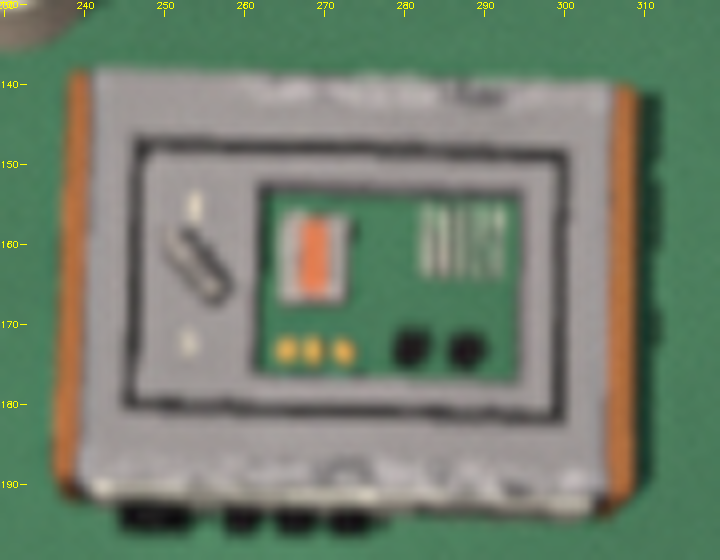

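View pics/b.png

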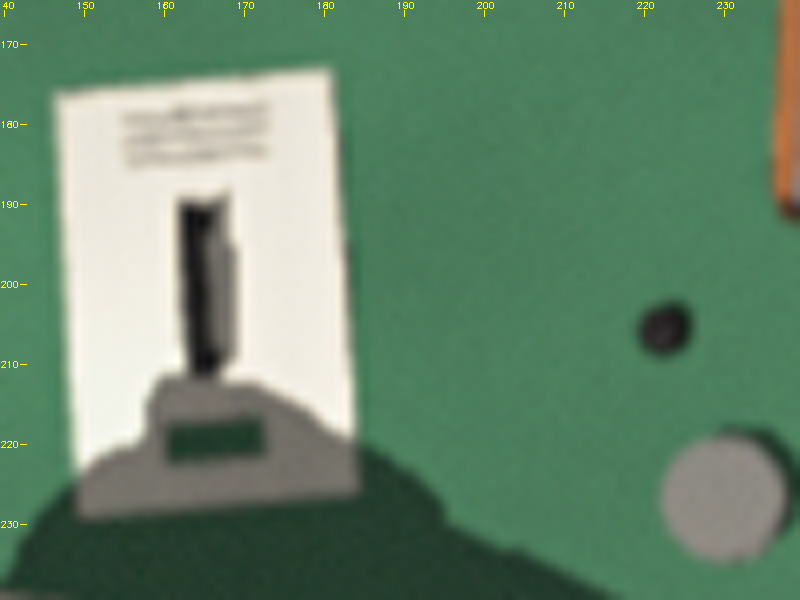

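View pics/c.png

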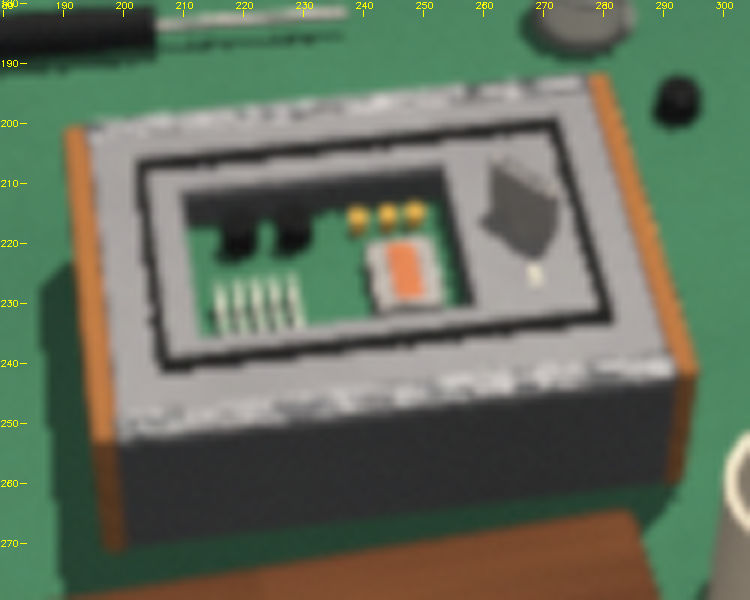

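View pics/d.png

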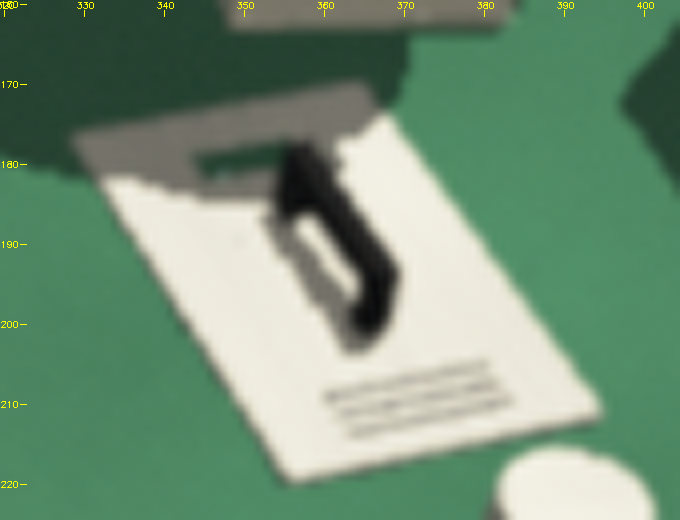

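```bash
cat > fit.py <<'E'
from h import *
from scipy.optimize import least_squares
def fit(loc,obs,x0):
    # loc: Nx3 with base z in world ; obs list of (cam, idx, u,v)
    def place(p):
        c,s=np.cos(p[2]),np.sin(p[2]);R=np.array([[c,-s],[s,c]])
        return np.c_[loc[:,:2]@R.T+p[:2],loc[:,2]]
    def res(p):
        W=place(p);return np.concatenate([w2p(n,W[i])[0]-[u,v] for n,i,u,v in obs])
    r=least_squares(res,x0,loss='soft_l1');return r.x,res(r.x).reshape(-1,2).round(1)
E
python3 - <<'E'
from fit import *
o=np.array([[63,99],[63,-99],[-63,-99],[-63,99]])/1e3
loc=np.c_[o,np.full(4,.09)]
T=[('top',0,246,146.8),('top',1,300.2,148.6),('top',2,299.7,182.2),('top',3,245,180.5)]
S=[('scene',3,271.8,198.8),('scene',2,202.2,206),('scene',1,206.2,241.8),('scene',0,281.5,233.5)]
for ob in(T,S,T+S):
    x,r=fit(loc,ob,[.5,0,0]);print('amp',x.round(4),r.tolist())
A=x
o=np.array([[65,100],[65,-100],[-65,-100],[-65,100]])/1e3
loc=np.r_[np.c_[o,np.full(4,.004)],[[.006,-.04,.038],[-.006,-.04,.038],[-.006,.04,.038],[.006,.04,.038]]]
T=[('top',1,146.8,176.2),('top',2,180.8,173.2),('top',3,184.2,226.3),('top',0,149.2,229)]
S=[('scene',3,328.5,176.2),('scene',0,365,169.8),('scene',1,394.5,211),('scene',2,355.5,219.8)]
for ob in(T,S,T+S):
    x,r=fit(loc,ob,[.4,.3,1.57]);print('cover',x.round(4),r.tolist())
print('handle top px pred',w2p('top',[[x[0],x[1],.038]]),w2p('scene',[[x[0],x[1],.038]]))
c,s=np.cos(A[2]),np.sin(A[2]);st=A[:2]+np.array([-s,c])*.07;print('stud',st,w2p('top',[[*st,.085],[*st,.119]]),w2p('scene',[[*st,.085],[*st,.119]]))
for n,a in(('top',(251.2,158.3)),('top',(257.3,166.8)),('scene',(261,206)),('scene',(272,213))): print(n,a,p2w(n,*a,.119))
for n,u,v,z in(('top',222.5,205,.018),('top',231,226.5,.035),('top',173,133,.13),('top',231,123,.085)):print(p2w(n,u,v,z))
E
```

```text
amp [ 0.6184 -0.0783 -0.0465] [[-0.1, -0.2], [0.3, -0.4], [0.1, 0.3], [-0.3, 0.3]]
amp [ 0.6213 -0.0833 -0.0477] [[0.7, 0.5], [-0.6, 0.6], [-0.5, -0.4], [0.5, -0.8]]
amp [ 0.6195 -0.0813 -0.0472] [[0.8, -0.5], [1.1, -0.7], [0.9, -0.0], [0.5, -0.0], [1.2, -0.0], [0.0, 0.1], [0.2, -1.1], [1.1, -1.4]]
cover [0.5021 0.3268 1.6415] [[0.0, 0.2], [0.1, 0.2], [-0.2, -0.3], [0.1, -0.1]]
cover [0.5031 0.3226 1.6371] [[0.1, 0.1], [-0.3, -0.0], [0.3, 0.3], [-0.1, -0.4]]
cover [0.5021 0.3245 1.6382] [[0.7, 0.1], [0.8, 0.3], [0.3, -0.3], [0.6, -0.1], [0.5, -0.1], [0.1, -0.3], [0.7, -0.1], [0.4, -0.7]]
handle top px pred [[163.89963258 199.82273557]] [[362.87148715 184.7787977 ]]
stud [ 0.6228368  -0.01137121] [[254.17246169 163.78888346]
 [254.00613701 161.87782002]] [[266.96011539 217.2421654 ]
 [267.49510937 208.35766474]]
top (251.2, 158.3) [ 0.63597763 -0.00155848  0.119     ]
top (257.3, 166.8) [ 0.6048478  -0.02281977  0.119     ]
scene (261, 206) [ 0.61091748 -0.02625923  0.119     ]
scene (272, 213) [ 0.64176597 -0.00381578  0.119     ]
[0.48188851 0.1096282  0.018     ]
[0.40043536 0.07718452 0.035     ]
[0.73044064 0.27638963 0.13      ]
[0.77724594 0.07194138 0.085     ]
```

```bash
cat >> h.py <<'E'
from scipy.spatial.transform import Rotation as Ro
def rel(target,yaw_y=None,p0=None,R0=None):
    s=monitor.sense();R=Ro.from_rotvec(s['ee_rot']) ;M=R.as_matrix()
    p=np.array(s['tcp_pos']);d=M.T@(np.array(target)-p)*100
    a=np.arctan2(M[1,1],M[0,1])
    print('t',s['t'],'tcp',p.round(4),'yawy',round(a,4),'q',s['qpos'].round(3),'F',s['ft_force'].round(1),'op',round(s['opening'],4)); print('toolx',M[:,0].round(3),'tooly',M[:,1].round(3),'z',M[:,2].round(3))
    print('linear cm',d.round(2))
    if yaw_y is not None:
        dl=yaw_y-a; print('spin',[round(-(dl+k*np.pi),3) for k in(-2,-1,0,1,2)])
E
python3 -c "
from h import *
rel([.623,-.0115,.23],.61+1.5708)
"
```

```text
t 0.1 tcp [0.2489 0.4902 0.2307] yawy 1.101 q [1.101 0.087 0.175 1.66  0.    1.571] F [ 0.4 -0.1 -0.3] op 0.0854
toolx [-0.892  0.453  0.   ] tooly [ 0.453  0.892 -0.001] z [-0.001 -0.001 -1.   ]
linear cm [-56.07 -27.8    0.1 ]
spin [np.float64(5.203), np.float64(2.062), np.float64(-1.08), np.float64(-4.221), np.float64(-7.363)]
```

arm_command([
  {"linear": [-4, -2, 0], "spin": -0.08},
  {"linear": [-8, -4, 0], "spin": -0.18},
  {"linear": [-11.6, -5.8, 0], "spin": -0.28},
  {"linear": [-15.2, -7.6, 0], "spin": -0.38},
  {"linear": [-18.9, -9.4, 0], "spin": -0.48},
  {"linear": [-22.5, -11.2, 0], "spin": -0.58},
  {"linear": [-26.2, -13, 0], "spin": -0.68},
  {"linear": [-29.8, -14.8, 0], "spin": -0.78},
  {"linear": [-33.4, -16.6, 0], "spin": -0.88},
  {"linear": [-37, -18.4, 0], "spin": -0.98},
], grip=4)

```text
t: 0.93
tcp_pos: [0.4963, 0.1568, 0.2311]
ee_rot: [0.8, -3.038, 0.0]
ft_force: [-0.4, 1.0, 1.7]
opening: 0.0402
```

```bash
python3 -c "
from h import *
rel([.623,-.0115,.16],.61+1.5708)
"
```

```text
t 0.9333 tcp [0.4963 0.1568 0.2311] yawy 2.0858 q [ 0.306  0.016  0.102  1.657  0.    -0.209] F [-0.4  1.   1.7] op 0.0402
toolx [-0.87  -0.493  0.   ] tooly [-0.493  0.87   0.   ] z [-0. -0. -1.]
linear cm [ -2.73 -20.89   7.11]
spin [np.float64(6.188), np.float64(3.047), np.float64(-0.095), np.float64(-3.237), np.float64(-6.378)]
```

arm_command([
  {"linear": [-0.5, -3.8, 1], "spin": -0.05},
  {"linear": [-1, -7.6, 2], "spin": -0.1},
  {"linear": [-1.5, -11.4, 3], "spin": -0.1},
  {"linear": [-2, -15.2, 4], "spin": -0.1},
  {"linear": [-2.5, -18.8, 5.5], "spin": -0.1},
  {"linear": [-2.7, -20.9, 7.1], "spin": -0.1},
  {"linear": [-2.7, -20.9, 7.1], "spin": -0.1},
  {"linear": [-2.7, -20.9, 7.1], "spin": -0.1},
])

```text
t: 1.6
tcp_pos: [0.6208, -0.0114, 0.1583]
ee_rot: [0.94, -2.994, -0.002]
ft_force: [-0.3, 0.0, 1.4]
opening: 0.0399
```

```bash
python3 -c "
from h import *
rel([.623,-.0115,.095],.61+1.5708)
for n,b in (('top',(230,130,320,200,8)),('scene',(220,150,320,250,6))):
    cv2.imwrite(f'pics/{n}1.png',imaging.grab_frame(n)); crop(f'pics/{n}1.png',f'pics/{n}1c.png',*b)
p=monitor.sense()['tcp_pos'];print(w2p('top',[p]),w2p('scene',[p]))
"
```

```text
t 1.6 tcp [ 0.6208 -0.0114  0.1583] yawy 2.179 q [-0.018  0.247  0.217  1.544  0.    -0.627] F [-0.3  0.   1.4] op 0.0399
toolx [-0.821 -0.571  0.003] tooly [-0.571  0.821  0.002] z [-0.004  0.    -1.   ]
linear cm [-0.19 -0.15  6.33]
spin [np.float64(6.281), np.float64(3.14), np.float64(-0.002), np.float64(-3.143), np.float64(-6.285)]
[[253.36814374 159.96568449]] [[268.56992414 196.41921719]]
```

View pics/scene1c.png

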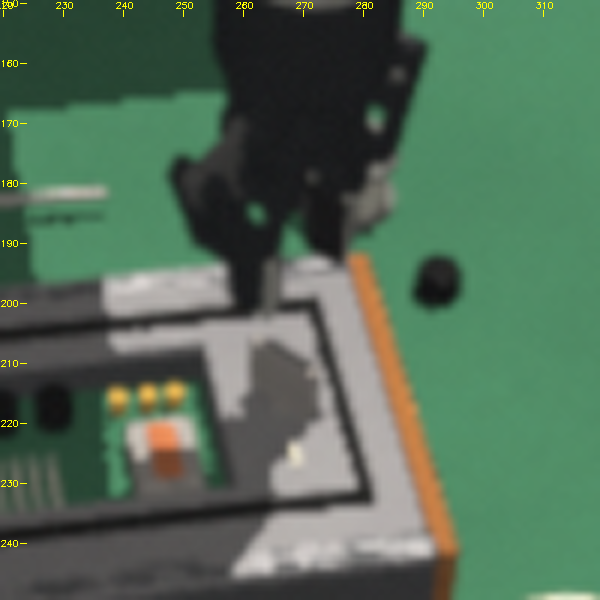

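View pics/top1c.png

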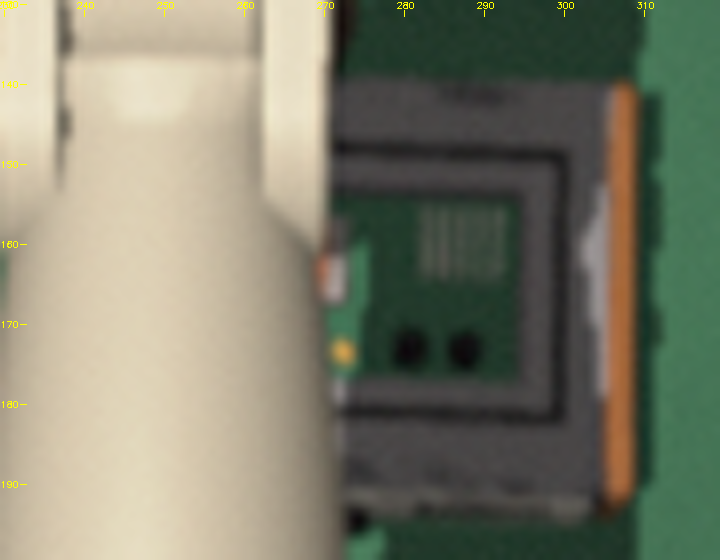

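arm_command([
  {"linear": [-0.2, -0.1, 2], "spin": 0},
  {"linear": [-0.2, -0.1, 4], "spin": 0},
  {"linear": [-0.2, -0.1, 5.5], "spin": 0},
  {"linear": [-0.2, -0.1, 6.2], "spin": 0},
  {"linear": [-0.2, -0.1, 6.2], "spin": 0},
  {"linear": [-0.2, -0.1, 6.2], "spin": 0},
])

```text
t: 2.2
tcp_pos: [0.6235, -0.0093, 0.0995]
ee_rot: [-0.945, 2.995, -0.0]
ft_force: [-0.5, -0.4, 1.2]
opening: 0.0399
```

```bash
python3 -c "
from h import *
rel([.623,-.0115,.095],.61+1.5708)
for n,b in (('scene',(220,150,320,250,6)),):
    cv2.imwrite(f'pics/{n}2.png',imaging.grab_frame(n)); crop(f'pics/{n}2.png',f'pics/{n}2c.png',*b)
"
```

```text
t 2.2 tcp [ 0.6235 -0.0093  0.0995] yawy 2.182 q [-0.015  0.251  0.108  1.427  0.    -0.626] F [-0.5 -0.4  1.2] op 0.0399
toolx [-0.819 -0.574 -0.001] tooly [-0.574  0.819 -0.001] z [ 0.001  0.    -1.   ]
linear cm [ 0.17 -0.15  0.45]
spin [np.float64(6.284), np.float64(3.143), np.float64(0.001), np.float64(-3.14), np.float64(-6.282)]
```

View pics/scene2c.png

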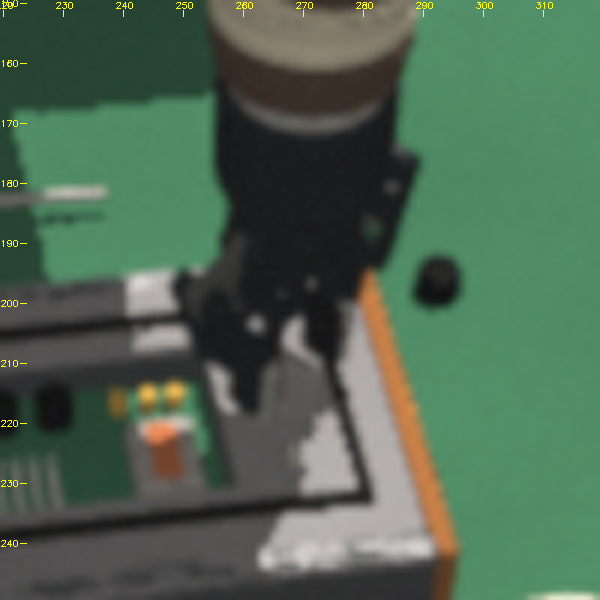

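arm_command([
  {"linear": [0, -0.1, 0.3], "spin": 0},
  {"linear": [0, -0.1, 0.4], "spin": 0},
  {"linear": [0, -0.1, 0.4], "spin": 0},
  {"linear": [0, -0.1, 0.4], "spin": 0},
  {"linear": [0, -0.1, 0.4], "spin": 0},
  {"linear": [0, -0.1, 0.4], "spin": 0},
], grip=0.3)

```text
t: 2.75
tcp_pos: [0.6241, -0.0104, 0.0949]
ee_rot: [-0.944, 2.996, 0.001]
ft_force: [-1.7, 5.7, 4.6]
opening: 0.007
```

```bash
python3 -c "
from h import *
rel([.623,-.0115,.095],.61+1.5708);print(monitor.sense()['ft_torque'])
"
```

```text
t 2.75 tcp [ 0.6241 -0.0104  0.0949] yawy 2.1813 q [-1.700e-02  2.540e-01  1.030e-01  1.419e+00  1.000e-03 -6.280e-01] F [-1.7  5.7  4.6] op 0.007
toolx [-0.819 -0.573 -0.001] tooly [-0.573  0.819  0.   ] z [ 0.001  0.001 -1.   ]
linear cm [ 0.15 -0.03 -0.01]
spin [np.float64(6.284), np.float64(3.142), np.float64(0.001), np.float64(-3.141), np.float64(-6.283)]
[ 1.06584018  0.44783697 -0.04141275]
```

arm_command([
  {"linear": [0, 0, 0], "spin": 0.1},
  {"linear": [0, 0, 0], "spin": 0.2},
  {"linear": [0, 0, 0], "spin": 0.3},
  {"linear": [0, 0, 0], "spin": 0.4},
  {"linear": [0, 0, 0], "spin": 0.5},
  {"linear": [0, 0, 0], "spin": 0.6},
  {"linear": [0, 0, 0], "spin": 0.66},
  {"linear": [0, 0, 0], "spin": 0.66},
  {"linear": [0, 0, 0], "spin": 0.66},
  {"linear": [0, 0, 0], "spin": 0.66},
])

```text
t: 3.58
tcp_pos: [0.6244, -0.0116, 0.0949]
ee_rot: [0.076, 3.139, -0.002]
ft_force: [-0.2, -3.7, 5.2]
opening: 0.0068
```

```bash
python3 -c "
from h import *
rel([.623,-.0105,.095],-.047+1.5708);print(monitor.sense()['ft_torque'])
"
```

```text
t 3.5833 tcp [ 0.6244 -0.0116  0.0949] yawy 1.5227 q [-1.800e-02  2.540e-01  1.030e-01  1.418e+00 -1.000e-03  3.000e-02] F [-0.2 -3.7  5.2] op 0.0068
toolx [-0.999  0.048 -0.001] tooly [ 0.048  0.999 -0.001] z [ 0.001 -0.001 -1.   ]
linear cm [ 0.15  0.11 -0.01]
spin [np.float64(6.282), np.float64(3.14), np.float64(-0.001), np.float64(-3.143), np.float64(-6.284)]
[-0.84173112 -0.01720045 -0.05330842]
```

arm_command([
  {"linear": [0, 0, 0]},
  {"linear": [0, 0, 0]},
  {"linear": [0, 0, 0]},
  {"linear": [0, 0, -2]},
  {"linear": [0, 0, -5]},
  {"linear": [0, 3, -9]},
  {"linear": [0, 7, -12]},
  {"linear": [0, 11, -12]},
  {"linear": [0, 15, -12]},
  {"linear": [0, 19, -12]},
], grip=5)

```text
schema error: expected keys linear, spin
```

```bash
python3 -c "
from h import *
rel([.5025,.3245,.10],1.638)
for n,b in (('top',(230,130,320,200,8)),('scene',(180,180,305,280,6))):
    cv2.imwrite(f'pics/{n}3.png',imaging.grab_frame(n)); crop(f'pics/{n}3.png',f'pics/{n}3c.png',*b)
"
```

```text
t 3.5833 tcp [ 0.6244 -0.0116  0.0949] yawy 1.5227 q [-1.800e-02  2.540e-01  1.030e-01  1.418e+00 -1.000e-03  3.000e-02] F [-0.2 -3.7  5.2] op 0.0068
toolx [-0.999  0.048 -0.001] tooly [ 0.048  0.999 -0.001] z [ 0.001 -0.001 -1.   ]
linear cm [13.8  32.99 -0.57]
spin [np.float64(6.168), np.float64(3.026), np.float64(-0.115), np.float64(-3.257), np.float64(-6.399)]
```

View pics/scene3c.png

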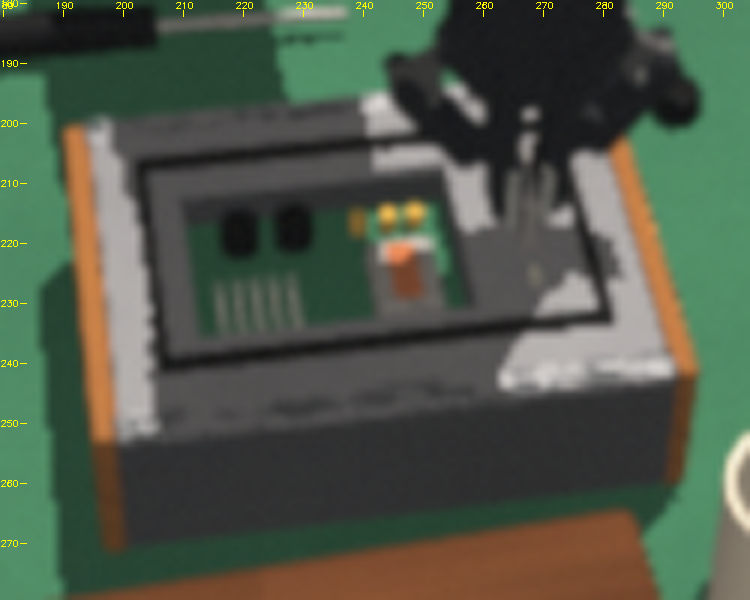

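View pics/top3c.png

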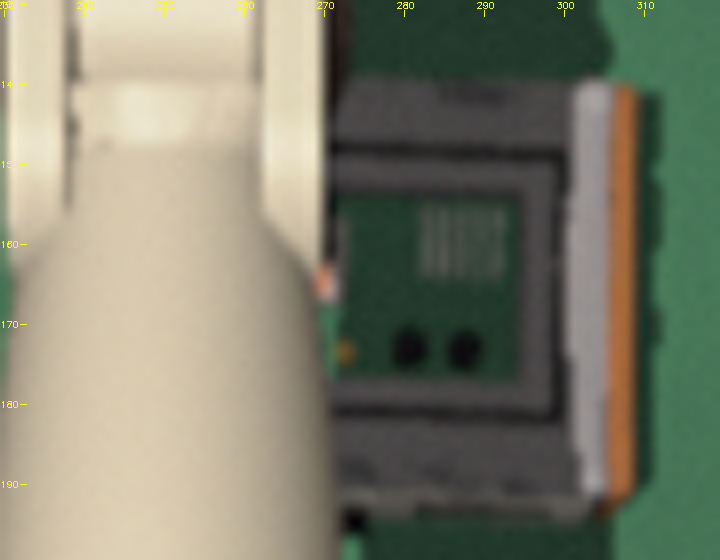

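arm_command([
  {"linear": [0, 0, 0], "spin": 0},
  {"linear": [0, 0, 0], "spin": 0},
  {"linear": [0, 0, 0], "spin": 0},
  {"linear": [0, 0, -2], "spin": 0},
  {"linear": [0, 0, -5], "spin": 0},
  {"linear": [0, 3, -8], "spin": 0},
  {"linear": [0, 7, -9], "spin": 0},
  {"linear": [0, 11, -9], "spin": 0},
  {"linear": [0, 15, -9], "spin": 0},
  {"linear": [0, 19, -9], "spin": 0},
], grip=5)

```text
t: 4.52
tcp_pos: [0.6333, 0.1808, 0.1844]
ee_rot: [0.078, 3.141, 0.001]
ft_force: [1.1, -0.0, -0.7]
opening: 0.05
```

```bash
python3 -c "
from h import *
rel([.5025,.3245,.10],1.638)
for n,b in (('top',(230,130,320,200,8)),('scene',(180,180,305,280,6))):
    cv2.imwrite(f'pics/{n}4.png',imaging.grab_frame(n)); crop(f'pics/{n}4.png',f'pics/{n}4c.png',*b)
"
```

```text
t 4.5167 tcp [0.6333 0.1808 0.1844] yawy 1.5214 q [0.278 0.344 0.387 1.613 0.    0.327] F [ 1.1 -0.  -0.7] op 0.05
toolx [-0.999  0.049 -0.   ] tooly [0.049 0.999 0.   ] z [ 0.  0. -1.]
linear cm [13.77 13.7   8.44]
spin [np.float64(6.167), np.float64(3.025), np.float64(-0.117), np.float64(-3.258), np.float64(-6.4)]
```

View pics/scene4c.png

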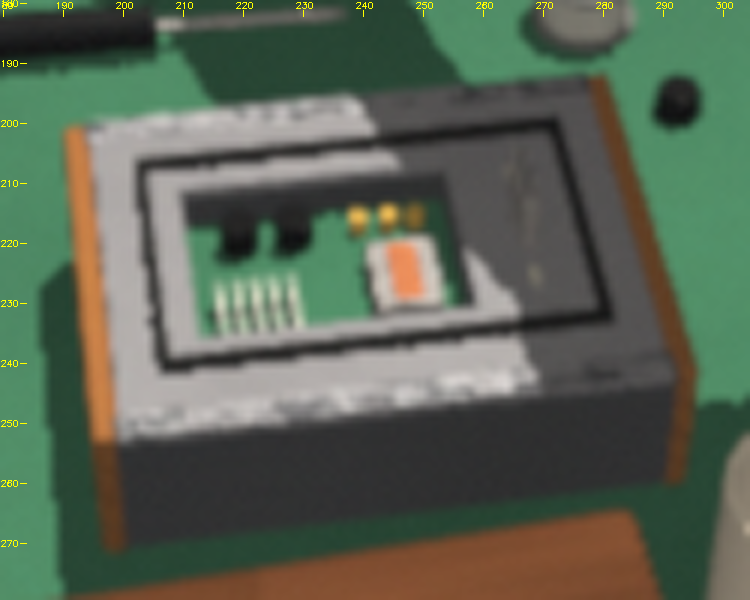

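View pics/top4c.png

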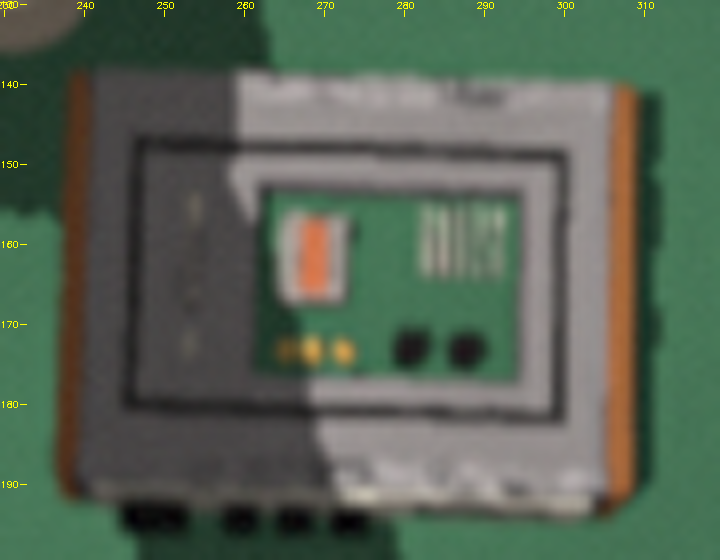

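arm_command([
  {"linear": [2.5, 2.5, 0], "spin": 0},
  {"linear": [5, 5, 1], "spin": 0},
  {"linear": [7.5, 7.5, 2], "spin": -0.05},
  {"linear": [10, 10, 3.5], "spin": -0.1},
  {"linear": [12.5, 12.5, 5], "spin": -0.117},
  {"linear": [13.8, 13.7, 7], "spin": -0.117},
  {"linear": [13.8, 13.7, 9], "spin": -0.117},
  {"linear": [13.8, 13.7, 9], "spin": -0.117},
  {"linear": [13.8, 13.7, 9], "spin": -0.117},
])

```text
t: 5.37
tcp_pos: [0.5018, 0.3221, 0.0936]
ee_rot: [0.107, -3.138, 0.002]
ft_force: [-0.4, -0.1, -0.1]
opening: 0.0499
```

```bash
python3 -c "
from h import *
rel([.5025,.3245,.010],1.638)
for n,b in (('top',(130,160,230,235,8)),('scene',(310,110,410,225,5)),):
    cv2.imwrite(f'pics/{n}5.png',imaging.grab_frame(n)); crop(f'pics/{n}5.png',f'pics/{n}5c.png',*b)
p=monitor.sense()['tcp_pos'];print(w2p('scene',[p]),w2p('top',[p]))
crop('pics/top5.png','pics/top5d.png',230,130,320,200,8)
crop('pics/scene5.png','pics/scene5d.png',180,180,305,280,6)
"
```

```text
t 5.3667 tcp [0.5018 0.3221 0.0936] yawy 1.6387 q [ 0.571  0.191  0.026  1.408 -0.     0.503] F [-0.4 -0.1 -0.1] op 0.0499
toolx [-0.998 -0.068  0.002] tooly [-0.068  0.998 -0.001] z [-0.002 -0.001 -1.   ]
linear cm [-0.1   0.24  8.36]
spin [np.float64(6.284), np.float64(3.142), np.float64(0.001), np.float64(-3.141), np.float64(-6.283)]
[[366.00116017 170.87734426]] [[161.07381633 197.53845479]]
```

View pics/scene5c.png

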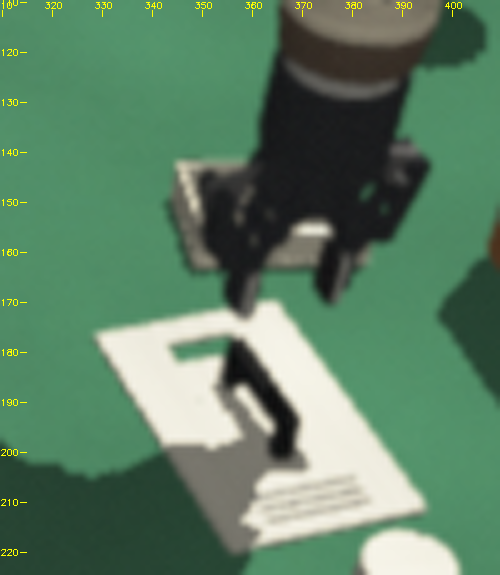

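View pics/top5c.png

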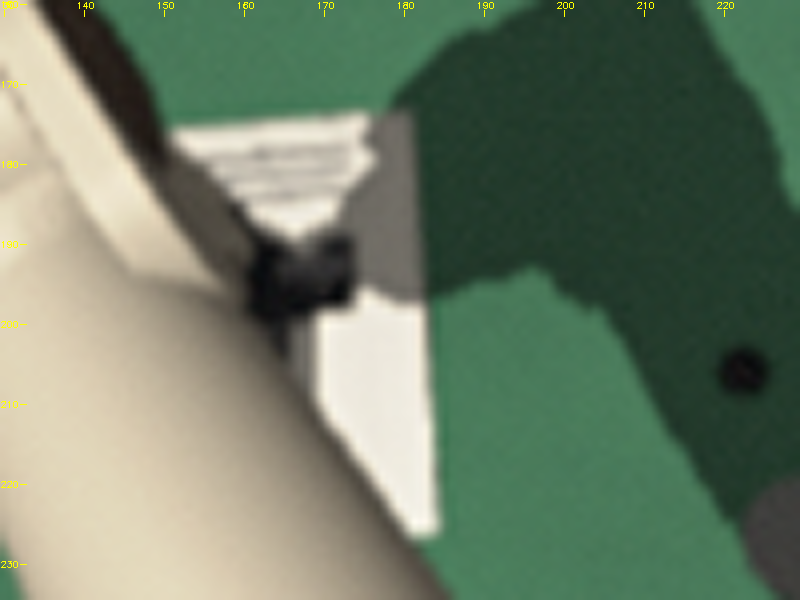

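View pics/scene5d.png

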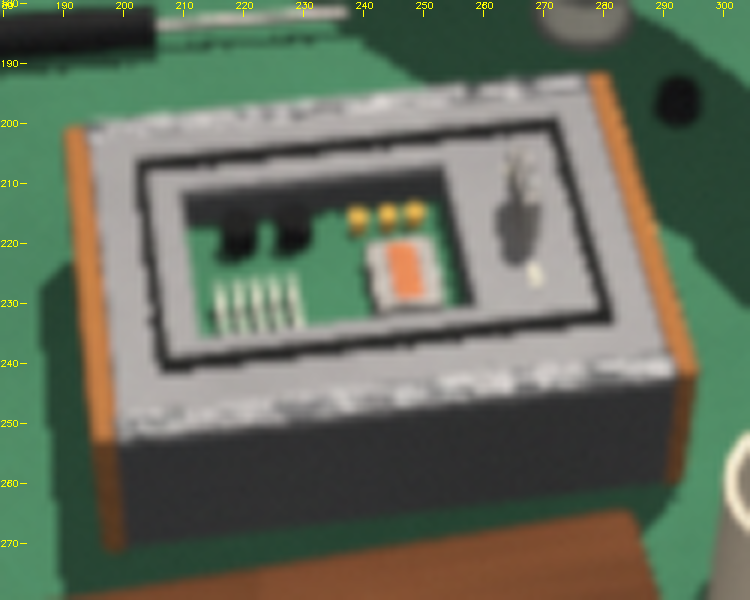

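View pics/top5d.png

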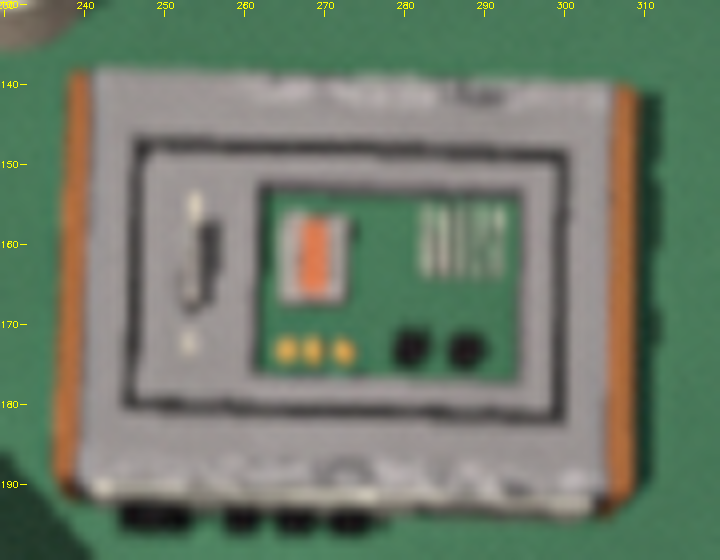

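arm_command([
  {"linear": [-0.1, 0.15, 2.5], "spin": 0},
  {"linear": [-0.1, 0.15, 5], "spin": 0},
  {"linear": [-0.1, 0.15, 6.5], "spin": 0},
  {"linear": [-0.1, 0.15, 7.5], "spin": 0},
  {"linear": [-0.1, 0.15, 8.1], "spin": 0},
  {"linear": [-0.1, 0.15, 8.4], "spin": 0},
  {"linear": [-0.1, 0.15, 8.4], "spin": 0},
  {"linear": [-0.1, 0.15, 8.4], "spin": 0},
])

```text
t: 6.13
tcp_pos: [0.504, 0.3244, 0.0114]
ee_rot: [-0.105, 3.139, 0.001]
ft_force: [1.1, 0.0, 0.4]
opening: 0.05
```

```bash
python3 -c "
from h import *
rel([.5025,.3235,.010],1.638)
for n,b in (('scene',(310,110,410,225,5)),):
    cv2.imwrite(f'pics/{n}6.png',imaging.grab_frame(n)); crop(f'pics/{n}6.png',f'pics/{n}6c.png',*b)
"
```

```text
t 6.1333 tcp [0.504  0.3244 0.0114] yawy 1.6378 q [ 0.572  0.228 -0.092  1.25   0.     0.505] F [1.1 0.  0.4] op 0.05
toolx [-0.998 -0.067 -0.001] tooly [-0.067  0.998  0.001] z [ 0.001  0.001 -1.   ]
linear cm [ 0.16 -0.08  0.14]
spin [np.float64(6.283), np.float64(3.141), np.float64(-0.0), np.float64(-3.142), np.float64(-6.283)]
```

View pics/scene6c.png

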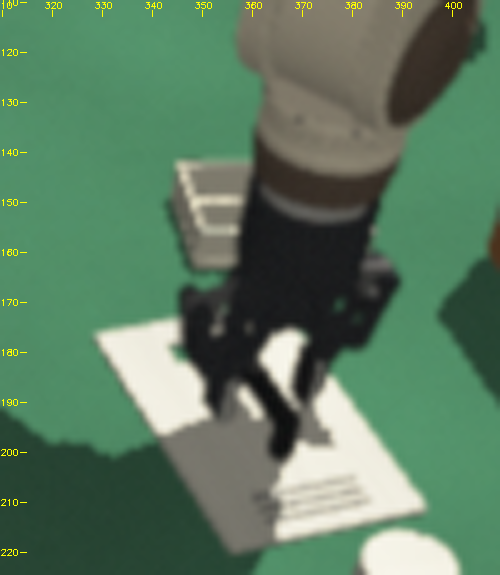

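arm_command([
  {"linear": [0.1, 0, 0.15], "spin": 0},
  {"linear": [0.1, 0, 0.15], "spin": 0},
  {"linear": [0.1, 0, 0.15], "spin": 0},
  {"linear": [0.1, 0, 0.15], "spin": 0},
  {"linear": [0.1, 0, 0.15], "spin": 0},
  {"linear": [0.1, 0, 0.15], "spin": 0},
  {"linear": [0.1, 0, 0.15], "spin": 0},
], grip=0)

```text
t: 6.77
tcp_pos: [0.5025, 0.3243, 0.0092]
ee_rot: [-0.106, 3.139, 0.001]
ft_force: [-1.4, -0.0, 5.1]
opening: 0.0111
```

```bash
python3 -c "
from h import *
rel([.5025,.3235,.20],1.638)
"
```

```text
t 6.7667 tcp [0.5025 0.3243 0.0092] yawy 1.6381 q [ 0.573  0.227 -0.097  1.246  0.     0.506] F [-1.4 -0.   5.1] op 0.0111
toolx [-0.998 -0.067 -0.   ] tooly [-0.067  0.998  0.   ] z [ 0.  0. -1.]
linear cm [ -0.    -0.07 -19.08]
spin [np.float64(6.283), np.float64(3.142), np.float64(0.0), np.float64(-3.141), np.float64(-6.283)]
```

arm_command([
  {"linear": [0, 0, -1], "spin": 0},
  {"linear": [0, 0, -2.5], "spin": 0},
  {"linear": [0, 0, -5], "spin": 0},
  {"linear": [0, 0, -8], "spin": 0},
  {"linear": [0, 0, -11], "spin": 0},
  {"linear": [0, 0, -14], "spin": 0},
  {"linear": [0, 0, -17], "spin": 0},
  {"linear": [0, 0, -19], "spin": 0},
  {"linear": [0, 0, -19], "spin": 0},
])

```text
t: 7.52
tcp_pos: [0.5034, 0.3247, 0.2039]
ee_rot: [-0.105, 3.134, 0.005]
ft_force: [1.3, 0.2, -2.4]
opening: 0.0109
```

```bash
python3 -c "
from h import *
rel([.6192,-.082,.20],-.047)
"
```

```text
t 7.5167 tcp [0.5034 0.3247 0.2039] yawy 1.6379 q [ 0.573  0.191  0.239  1.612 -0.     0.506] F [ 1.3  0.2 -2.4] op 0.0109
toolx [-0.998 -0.067 -0.006] tooly [-0.067  0.998  0.003] z [ 0.005  0.003 -1.   ]
linear cm [ -8.82 -41.36   0.32]
spin [np.float64(7.968), np.float64(4.827), np.float64(1.685), np.float64(-1.457), np.float64(-4.598)]
```

arm_command([
  {"linear": [-0.4, -1.8, 0], "spin": 0.08},
  {"linear": [-1, -4.5, 0], "spin": 0.18},
  {"linear": [-1.7, -7.5, 0], "spin": 0.3},
  {"linear": [-2.3, -10.5, 0], "spin": 0.41},
  {"linear": [-3, -13.5, 0], "spin": 0.53},
  {"linear": [-3.6, -16.5, 0], "spin": 0.64},
  {"linear": [-4.3, -19.5, 0], "spin": 0.76},
  {"linear": [-5, -22.5, 0], "spin": 0.87},
  {"linear": [-5.6, -25.5, 0], "spin": 0.98},
  {"linear": [-6.3, -28.5, 0], "spin": 1.1},
])

```text
t: 8.35
tcp_pos: [0.5839, 0.0423, 0.1973]
ee_rot: [-1.558, -2.726, 0.002]
ft_force: [0.7, 0.3, -2.3]
opening: 0.0107
```

```bash
python3 -c "
from h import *
rel([.6192,-.0815,.17],-.047)
"
```

```text
t 8.35 tcp [0.5839 0.0423 0.1973] yawy 0.5327 q [ 0.072  0.165  0.196  1.604 -0.     1.111] F [ 0.7  0.3 -2.3] op 0.0107
toolx [-0.508  0.861  0.001] tooly [ 0.861  0.508 -0.002] z [-0.002 -0.    -1.   ]
linear cm [-12.46  -3.25   2.73]
spin [np.float64(6.863), np.float64(3.721), np.float64(0.58), np.float64(-2.562), np.float64(-5.704)]
```

arm_command([
  {"linear": [-2.5, -0.6, 0.4], "spin": 0.12},
  {"linear": [-5, -1.3, 0.8], "spin": 0.24},
  {"linear": [-7.5, -2, 1.3], "spin": 0.36},
  {"linear": [-9.5, -2.5, 1.8], "spin": 0.46},
  {"linear": [-11.3, -3, 2.3], "spin": 0.54},
  {"linear": [-12.3, -3.2, 2.7], "spin": 0.58},
  {"linear": [-12.5, -3.2, 2.7], "spin": 0.58},
  {"linear": [-12.5, -3.2, 2.7], "spin": 0.58},
  {"linear": [-12.5, -3.2, 2.7], "spin": 0.58},
])

```text
t: 9.1
tcp_pos: [0.6206, -0.0793, 0.1713]
ee_rot: [-2.265, -2.176, 0.001]
ft_force: [0.2, 0.1, -3.3]
opening: 0.011
```

```bash
python3 -c "
from h import *
rel([.6192,-.0815,.15],-.047)
for n,b in (('top',(220,120,320,195,8)),('scene',(180,150,305,250,6))):
    cv2.imwrite(f'pics/{n}7.png',imaging.grab_frame(n)); crop(f'pics/{n}7.png',f'pics/{n}7c.png',*b)
"
```

```text
t 9.1 tcp [ 0.6206 -0.0793  0.1713] yawy -0.0403 q [-0.127  0.258  0.255  1.569  0.     1.484] F [ 0.2  0.1 -3.3] op 0.011
toolx [0.04  0.999 0.   ] tooly [ 0.999 -0.04  -0.001] z [-0.001  0.    -1.   ]
linear cm [-0.23 -0.13  2.13]
spin [np.float64(6.29), np.float64(3.148), np.float64(0.007), np.float64(-3.135), np.float64(-6.276)]
```

View pics/scene7c.png

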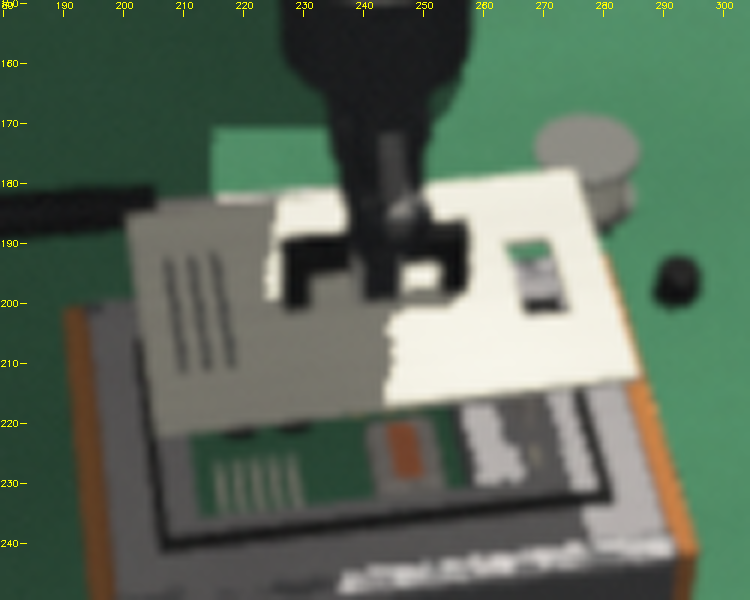

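View pics/top7c.png

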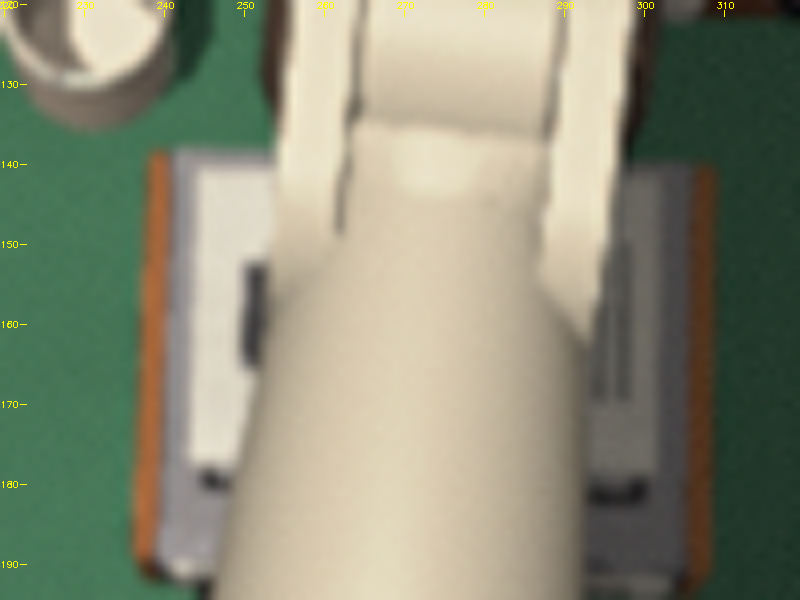

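Run:
```python
from fit import *
s=monitor.sense();p=s['tcp_pos'];print(p,s['t'])
o=np.array([[65,100],[65,-100],[-65,-100],[-65,100]])/1e3
for dz in(0,.003):
  loc=np.c_[o,np.full(4,p[2]-.0052+dz)]
  S=[('scene',2,200.2,184.7),('scene',3,275,177.5),('scene',0,285.7,212.5),('scene',1,206.2,222.3)]
  T=[('top',0,244,140.6),('top',3,243.2,177.8),('top',1,302.5,140.2),('top',2,301.8,178.5)]
  for ob in(S,T):
    x,r=fit(loc,ob,[.62,-.08,0]);print(x.round(4),r.tolist())
```

```text
[ 0.62080683 -0.07888228  0.17195352] 9.2
[ 0.6219 -0.0798 -0.0324] [[0.2, 1.1], [-0.1, 0.3], [0.5, -0.4], [-0.7, -0.7]]
[ 0.6212 -0.077  -0.0259] [[0.1, 0.0], [0.3, -0.3], [-0.7, 0.9], [0.1, -0.4]]
[ 0.6248 -0.0804 -0.0325] [[0.0, 1.0], [0.0, 0.2], [0.7, -0.4], [-0.8, -0.6]]
[ 0.6206 -0.077  -0.0259] [[0.1, -0.0], [0.2, -0.3], [-0.6, 0.9], [0.2, -0.4]]
```

arm_command([
  {"linear": [-0.25, -0.15, 0.5], "spin": 0.012},
  {"linear": [-0.25, -0.15, 1.5], "spin": 0.012},
  {"linear": [-0.25, -0.15, 2.5], "spin": 0.012},
  {"linear": [-0.25, -0.15, 3.4], "spin": 0.012},
  {"linear": [-0.25, -0.15, 3.6], "spin": 0.012},
  {"linear": [-0.25, -0.15, 3.6], "spin": 0.012},
  {"linear": [-0.25, -0.15, 3.6], "spin": 0.012},
])

```text
t: 9.78
tcp_pos: [0.6192, -0.0821, 0.1356]
ee_rot: [-2.28, -2.161, 0.0]
ft_force: [0.7, 0.0, -2.6]
opening: 0.0112
```

```bash
python3 -c "
from h import *
rel([.6192,-.0815,.099],-.047)
for n,b in (('top',(220,120,320,195,8)),('scene',(180,150,305,250,6))):
    cv2.imwrite(f'pics/{n}8.png',imaging.grab_frame(n)); crop(f'pics/{n}8.png',f'pics/{n}8c.png',*b)
"
```

```text
t 9.7833 tcp [ 0.6192 -0.0821  0.1356] yawy -0.0539 q [-0.132  0.252  0.179  1.498  0.     1.493] F [ 0.7  0.  -2.6] op 0.0112
toolx [0.054 0.999 0.   ] tooly [ 0.999 -0.054 -0.   ] z [-0.  0. -1.]
linear cm [ 0.06 -0.    3.66]
spin [np.float64(6.276), np.float64(3.135), np.float64(-0.007), np.float64(-3.149), np.float64(-6.29)]
```

View pics/scene8c.png

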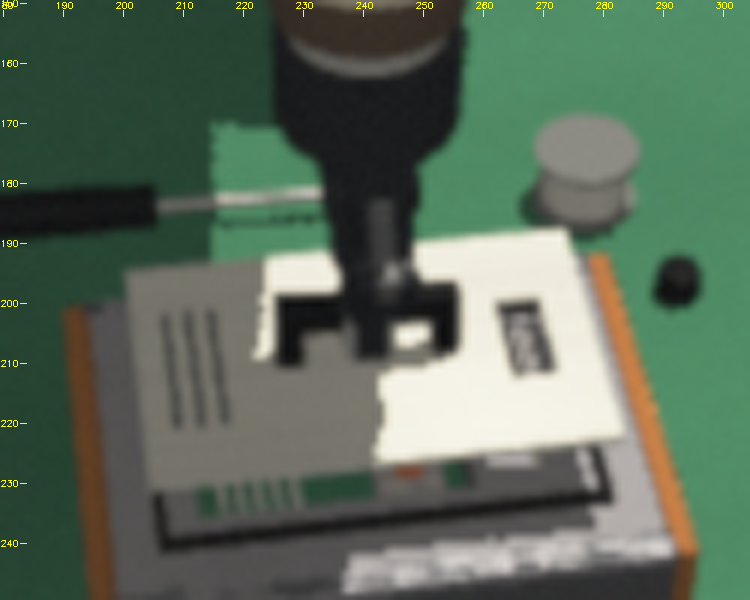

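View pics/top8c.png

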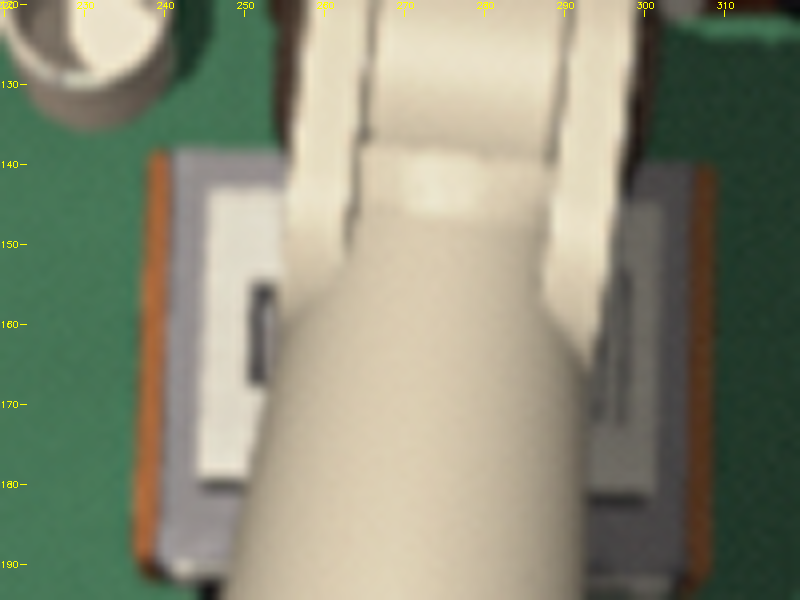

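arm_command([
  {"linear": [0.05, 0, 0.5], "spin": -0.005},
  {"linear": [0.05, 0, 1], "spin": -0.005},
  {"linear": [0.05, 0, 1.5], "spin": -0.005},
  {"linear": [0.05, 0, 2], "spin": -0.005},
  {"linear": [0.05, 0, 2.4], "spin": -0.005},
  {"linear": [0.05, 0, 2.4], "spin": -0.005},
])

```text
t: 10.38
tcp_pos: [0.6188, -0.0816, 0.1104]
ee_rot: [-2.274, -2.165, 0.002]
ft_force: [-1.0, -0.2, -3.7]
opening: 0.0113
```

```bash
python3 -c "
from h import *
rel([.6192,-.0815,.099],-.047)
for n,b in (('top',(220,120,320,195,8)),('scene',(180,150,305,250,6))):
    cv2.imwrite(f'pics/{n}9.png',imaging.grab_frame(n)); crop(f'pics/{n}9.png',f'pics/{n}9c.png',*b)
"
```

```text
t 10.3833 tcp [ 0.6188 -0.0816  0.1104] yawy -0.049 q [-0.131  0.254  0.133  1.451 -0.     1.489] F [-1.  -0.2 -3.7] op 0.0113
toolx [0.049 0.999 0.   ] tooly [ 0.999 -0.049 -0.002] z [-0.002  0.    -1.   ]
linear cm [0.01 0.04 1.14]
spin [np.float64(6.281), np.float64(3.14), np.float64(-0.002), np.float64(-3.144), np.float64(-6.285)]
```

View pics/scene9c.png

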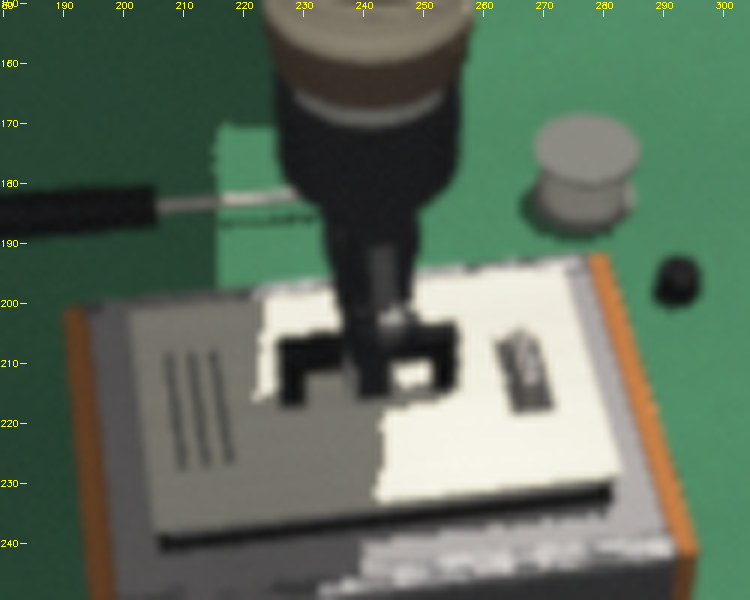

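View pics/top9c.png

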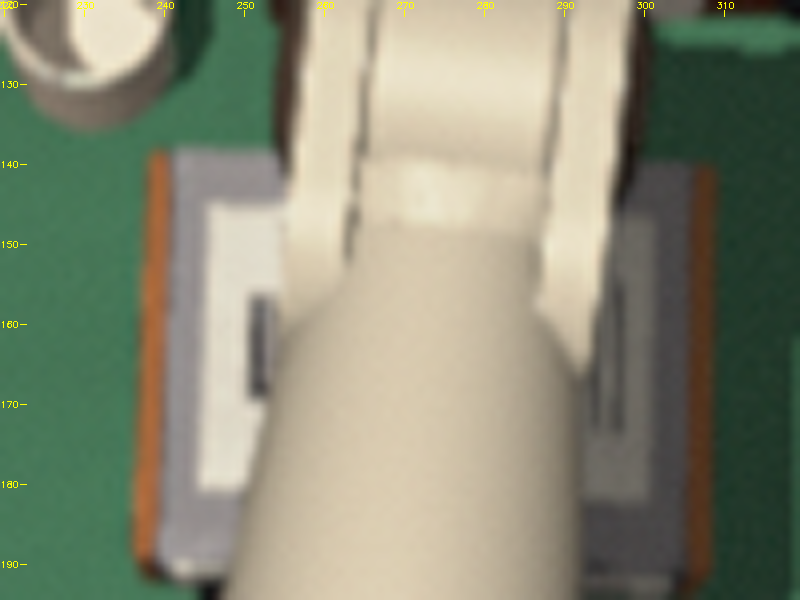

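arm_command([
  {"linear": [0, 0, 0.3], "spin": 0},
  {"linear": [0, 0, 0.6], "spin": 0},
  {"linear": [0, 0, 0.9], "spin": 0},
  {"linear": [0, 0, 1.1], "spin": 0},
  {"linear": [0, 0, 1.1], "spin": 0},
  {"linear": [0, 0, 1.1], "spin": 0},
  {"linear": [0, 0, 1.1], "spin": 0},
])

```text
t: 11.07
tcp_pos: [0.6194, -0.0817, 0.1009]
ee_rot: [2.275, 2.166, 0.0]
ft_force: [-0.5, 0.9, -2.0]
opening: 0.011
```

```bash
python3 -c "
from h import *
rel([.6192,-.0815,.094],-.047);print(monitor.sense()['ft_torque'])
"
```

```text
t 11.0667 tcp [ 0.6194 -0.0817  0.1009] yawy -0.049 q [-0.131  0.255  0.116  1.431 -0.     1.489] F [-0.5  0.9 -2. ] op 0.011
toolx [ 0.049  0.999 -0.   ] tooly [ 0.999 -0.049  0.   ] z [ 0. -0. -1.]
linear cm [ 0.02 -0.02  0.69]
spin [np.float64(6.281), np.float64(3.14), np.float64(-0.002), np.float64(-3.144), np.float64(-6.285)]
[-0.00151631 -0.00120256 -0.00077687]
```

arm_command([
  {"linear": [0, 0, 0.1], "spin": 0},
  {"linear": [0, 0, 0.2], "spin": 0},
  {"linear": [0, 0, 0.3], "spin": 0},
  {"linear": [0, 0, 0.3], "spin": 0},
  {"linear": [0, 0, 0.3], "spin": 0},
  {"linear": [0, 0, 0.3], "spin": 0},
  {"linear": [0, 0, 0.3], "spin": 0},
])

```text
t: 11.65
tcp_pos: [0.6195, -0.0817, 0.0982]
ee_rot: [2.275, 2.166, 0.001]
ft_force: [-0.2, 0.8, 3.3]
opening: 0.0109
```

```bash
python3 -c "
from h import *
rel([.6192,-.0815,.094],-.047);print(monitor.sense()['ft_torque'])
"
```

```text
t 11.65 tcp [ 0.6195 -0.0817  0.0982] yawy -0.049 q [-0.131  0.255  0.111  1.426 -0.     1.489] F [-0.2  0.8  3.3] op 0.0109
toolx [ 0.049  0.999 -0.   ] tooly [ 0.999 -0.049  0.001] z [ 0.001 -0.    -1.   ]
linear cm [ 0.02 -0.03  0.42]
spin [np.float64(6.281), np.float64(3.14), np.float64(-0.002), np.float64(-3.144), np.float64(-6.285)]
[ 0.07968995  0.1810674  -0.02147269]
```

arm_command([
  {"linear": [0, 0, 0.1], "spin": 0},
  {"linear": [0, 0, 0.2], "spin": 0},
  {"linear": [0, 0, 0.3], "spin": 0},
  {"linear": [0, 0, 0.4], "spin": 0},
  {"linear": [0, 0, 0.4], "spin": 0},
  {"linear": [0, 0, 0.4], "spin": 0},
  {"linear": [0, 0, 0.4], "spin": 0},
])

```text
t: 12.23
tcp_pos: [0.6196, -0.0817, 0.0949]
ee_rot: [2.274, 2.166, 0.001]
ft_force: [-3.2, -0.5, 10.2]
opening: 0.0112
```

```bash
python3 -c "
from h import *
rel([.6192,-.0815,.094],-.047);print(monitor.sense()['ft_torque'])
"
```

```text
t 12.2333 tcp [ 0.6196 -0.0817  0.0949] yawy -0.049 q [-0.131  0.255  0.104  1.419 -0.     1.489] F [-3.2 -0.5 10.2] op 0.0112
toolx [ 0.049  0.999 -0.   ] tooly [ 0.999 -0.049  0.001] z [ 0.001 -0.    -1.   ]
linear cm [ 0.02 -0.04  0.09]
spin [np.float64(6.281), np.float64(3.14), np.float64(-0.002), np.float64(-3.144), np.float64(-6.285)]
[0.07315859 0.63663884 0.00678459]
```

arm_command([
  {"linear": [0, 0, 0.1], "spin": 0},
  {"linear": [0, 0, 0.15], "spin": 0},
  {"linear": [0, 0, 0.2], "spin": 0},
  {"linear": [0, 0, 0.2], "spin": 0},
  {"linear": [0, 0, 0.2], "spin": 0},
  {"linear": [0, 0, 0.2], "spin": 0},
])

```text
t: 12.73
tcp_pos: [0.6196, -0.0817, 0.0942]
ee_rot: [2.274, 2.165, 0.002]
ft_force: [-6.3, 1.5, 17.8]
opening: 0.0109
```

```bash
python3 -c "
from h import *
rel([.6192,-.0815,.094],-.047);print(monitor.sense()['ft_torque'])
for n,b in (('top',(220,120,320,195,8)),('scene',(180,150,305,250,6))):
    cv2.imwrite(f'pics/{n}10.png',imaging.grab_frame(n)); crop(f'pics/{n}10.png',f'pics/{n}10c.png',*b)
"
```

```text
t 12.7333 tcp [ 0.6196 -0.0817  0.0942] yawy -0.049 q [-0.131  0.254  0.102  1.416  0.     1.489] F [-6.3  1.5 17.8] op 0.0109
toolx [ 0.049  0.999 -0.   ] tooly [ 0.999 -0.049  0.002] z [ 0.002 -0.    -1.   ]
linear cm [ 0.02 -0.04  0.02]
spin [np.float64(6.281), np.float64(3.14), np.float64(-0.002), np.float64(-3.144), np.float64(-6.285)]
[ 0.16700983  1.33769795 -0.03241333]
```

View pics/scene10c.png

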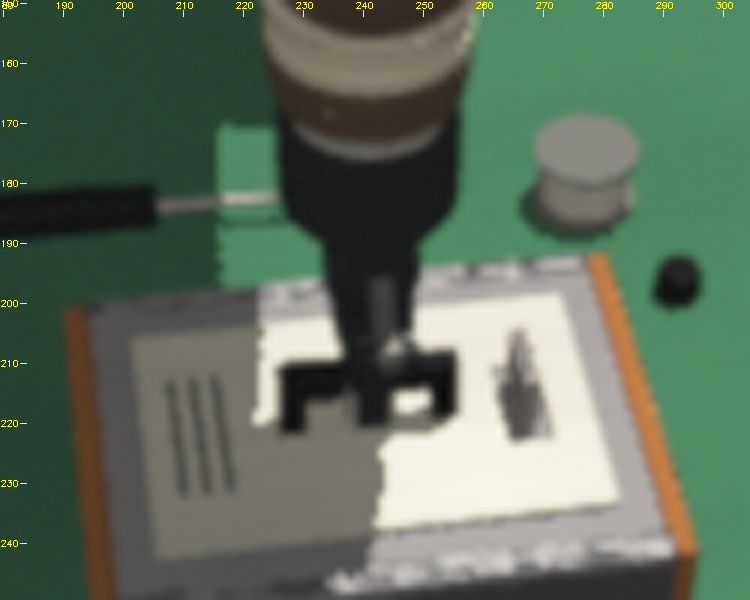

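View pics/top10c.png

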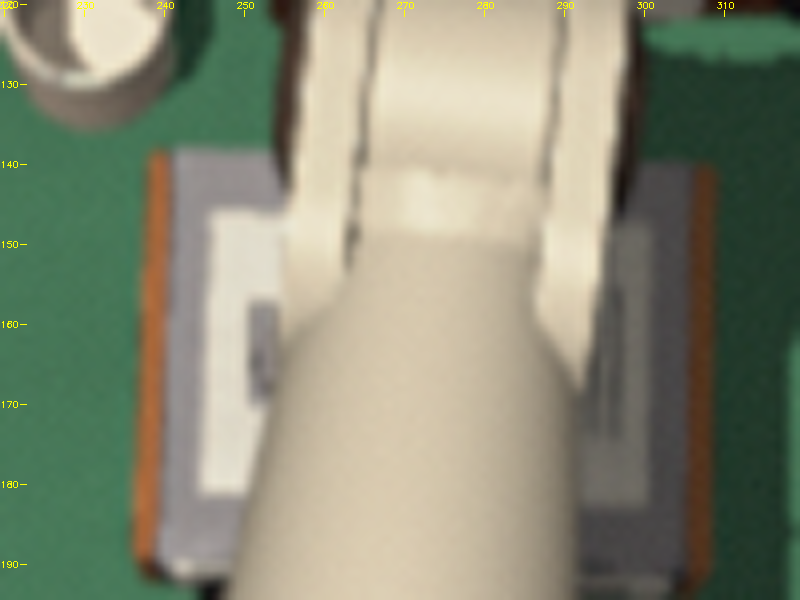

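arm_command([
  {"linear": [0, 0, 0.05], "spin": 0},
  {"linear": [0, 0, 0.05], "spin": 0},
  {"linear": [0, 0, 0.05], "spin": 0},
  {"linear": [0, 0, 0.05], "spin": 0},
  {"linear": [0, 0, 0.05], "spin": 0},
  {"linear": [0, 0, 0.05], "spin": 0},
])

```text
t: 13.33
tcp_pos: [0.6196, -0.0817, 0.0942]
ee_rot: [2.274, 2.165, 0.003]
ft_force: [-7.5, 1.9, 21.2]
opening: 0.0111
```

Run:
```python
from fit import *
rel([.6192,-.0815,.094],-.047)
o=np.array([[65,100],[65,-100],[-65,-100],[-65,100]])/1e3
loc=np.c_[o,np.full(4,.089)]
S=[('scene',2,201.5,205.5),('scene',3,272.5,198.3),('scene',0,282.3,232),('scene',1,206,242.3)]
T=[('top',0,246.3,145.7),('top',3,244.3,181.2),('top',1,300.8,147.2),('top',2,300.2,182.8)]
for ob in(S,T):
    x,r=fit(loc,ob,[.62,-.08,0]);print(x.round(4),r.tolist())
```

```text
t 13.3333 tcp [ 0.6196 -0.0817  0.0942] yawy -0.049 q [-0.131  0.254  0.101  1.416  0.     1.489] F [-7.5  1.9 21.2] op 0.0111
toolx [ 0.049  0.999 -0.   ] tooly [ 0.999 -0.049  0.003] z [ 0.003 -0.    -1.   ]
linear cm [ 0.02 -0.04  0.02]
spin [np.float64(6.281), np.float64(3.14), np.float64(-0.002), np.float64(-3.144), np.float64(-6.285)]
[ 0.6185 -0.0823 -0.0376] [[-0.3, 0.4], [-0.1, -0.2], [0.5, 0.4], [-0.1, -0.7]]
[ 0.6197 -0.079  -0.0479] [[-0.4, 0.1], [0.2, -0.2], [0.1, 0.2], [0.0, -0.1]]
```

```bash
python3 -c "
from bench import robot,monitor
print(robot.finish_job());s=monitor.sense();print(s['t'],s['tcp_pos'],s['ft_force'],s['opening'])"
```

```text
the job is handed in; nothing more can be done
None
the job is handed in; nothing more can be done
```

The job is handed in at about 13.3 s of the 61 s allowed, with the gripper still holding the cover pressed down on the frame. No verdict was reported.

- **Wing:** I pinched the wing, turned it by 0.66 rad and released it. The camera pictures afterwards showed it in line with both index marks.
- **Cover:** I took the cover by its handle, turned it about 97° and lowered it onto the gasket with the wing through the slot. Then I pressed it to a hard stop.
- **Press:** Near the end the force on the tool rose from 18 to 21 N while the tool height stayed at 94.2 mm, so the cover is resting on the frame. The handle stayed gripped at 11 mm opening.
- **Centring:** Compared with each camera's own measurement of the amplifier, the cover is within about 1.5 mm (top camera) and 3 mm (scene camera), against the 9 mm allowed. It is square within about 0.01 rad.
- **Disagreements:** The two cameras differed by up to about 5 mm in absolute y, so I compared positions within one camera only. Their yaw readings for the seated cover also differed by about 0.01 rad. One move call was refused for a missing key and moved nothing.
- **Bystanders:** The knob, spool and screwdriver looked unmoved in the last pictures. I did not measure the bystanders again at the end, and I felt no unexpected contact.

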